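# Refit the charged cell in the handheld meter

### The job

The blue cell in the charger is charged: slide the battery cover of the handheld meter in the cradle fully back and fit the blue cell without forcing it, flat end gently against the coil spring, button end down under the orange-edged lip, so that it lies level in its cradle, and let go of it. Then slide the cover fully shut. Leave the red cell in its bay and do not disturb the other things on the bench.

Things in the scene. Friction and masses are not known exactly. Their poses are not given: they have to be found in the camera images.
- cradle: fixed aluminium cradle plate, 242 x 136 x 4 mm, under the meter; black side jaws 64 mm to each side, 30 mm high, black end stops 18 mm high, inner faces at x = -101 and 101 mm. Origin on the bench under its middle, x along the meter, z up
- meter: handheld meter lying face down in the cradle, pale grey housing 188 x 100 x 53 mm, orange bumpers. It is not clamped: a push of about 3 N slides it along its x, up to 10 mm in all (5 mm either side of the cradle's middle), until an end stop holds it. Origin on the bench under its middle, z up, +x the way the cover opens. Side walls (cover rails) 53 mm high, end block and far body 46.5 mm
- well (a point): middle of the floor of the battery well under the cover (meter frame x = -38.5, y = 0, z = 18 mm). Well: 84 mm wide in y, x = -80 to 3, open upwards. Two saddles (x = -75..-53 and -11..1 mm, bottoms 22.7 mm high, 45 degree flanks with 2 mm of side play for the cell) carry the cell, axis 32 mm above the bench; between the saddles the well is clear to its floor for fingers
- lip_edge (a point): top of the edge, marked orange, of the fixed lip over the plus contact (meter frame x = -1, y = 0, z = 46.5 mm). The lip overhangs the well's +x end by 4 mm (x = -1..3, y = -30..30), underside 44 mm, so a level cell cannot be lowered in: the cell goes in tilted, button end up, spring end first, presses the spring back, then its button end swings down past the lip
- seat_mid (a point): where the middle of the properly seated cell lies: in the meter's frame x = -30.5, y = 0, z = 32 mm; axes as the meter's; the seated cell's button end points to +x. The cell must not be forced: more than 20 N between it and the meter would bend the contacts
- plus_contact (a point): face of the fixed brass plus contact under the lip, on the axis of the seated cell (meter frame x = 3, y = 0, z = 32 mm); the seated cell's button touches it
- spring_face (a point): front of the coil spring's 10 x 10 mm end plate (meter frame x = -60 when free, y = 0, z = 32 mm). Pushed back along the meter's -x: 1.5 N to start plus 0.3 N per mm, at most 13 mm (5.4 N), then solid. Compressed 4 mm by the seated cell, 10 to 13 mm (4.5 to 5.4 N) while the tilted cell's button end passes the lip; the plate's top edge, 5 mm above its centre, meets a tilted cell first
- cover (a joint): how far the battery cover is open, m: 0 shut, 0.084 fully back. Flat dark plate 86 mm long, 83 wide, 3.5 thick, captive in the rails, top 51 mm above the bench; opens along the meter's +x, with about 1.5 N of friction plus drag of 4 N per m/s, and stays where it is left
- cover_ridge (a point): centre of the orange grip ridge across the middle of the cover: 10 mm along the slide, 36 mm across, 12 mm high (57 mm above the bench here, top at 63 mm); moves with the cover; axes as the meter's
- charger: black two-bay charger, fixed, 128 x 116 mm, deck 26 mm high, head 50 mm high at x = 36..66, tail stop 46 mm high at x = -46..-36. Origin on the bench under its middle, z up. Bays along x at y = 26 and -26 mm, cell axis 40 mm above the bench; saddles with 2 mm of side play at x = 22..30 and -30..-22, clear deck between. Buttons point to +x; either bay may hold either cell
- cell_mid (a point): centre of the blue-wrapped cell to fit: 18.5 mm diameter, 67 mm long over the button, 48 g; +x along the cell to the button end, z up as it lies in the charger
- cell_plus (a point): tip of the blue cell's button (6 mm diameter, 2 mm high, steel, white band behind it), 33.5 mm from its centre
- red_cell_mid (a point): centre of the red-wrapped cell, same size, to stay in its bay
- vial_front: small oil vial, 24 mm diameter, 42 mm high, white cap; bystander; origin under its foot
- vial_back: dark oil vial, 28 mm diameter, 55 mm high; bystander; origin under its foot
- jar_a: amber sample jar, 76 mm diameter, 105 mm high, white cap; bystander; origin under its foot
- jar_b: amber sample jar, 76 mm diameter, 105 mm high, black cap; bystander; origin under its foot
- beaker: glass beaker, 70 mm diameter, 90 mm high; bystander; origin under its foot
- screwdriver: screwdriver lying on the bench; bystander
- wash_bottle: white wash bottle, 64 mm diameter, 170 mm high; bystander; origin under its foot
Mind the look-alikes: they are no part of the job. Leave any green or pink look-alike of the part that bears cell_mid alone.

How it is judged:
By the outcome, as a careful person would: the job done as asked, in the order asked, and still so for the second after the job is handed in, with the robot touching nothing.
It also fails if it takes over 67 s, if anything falls off the work surface, if the arm or the gripper's body presses on something with over 40 N, if the wrist force passes 120 N, or if a joint passes its speed limit or range.

### The arm

A 6-joint arm with a two-finger parallel gripper is mounted at the origin on the work surface. World frame = base frame: x ahead of the robot, y to its left, z up, the work surface at z = 0. Lengths are in m, angles in rad, forces in N, time in s.
With the tool pointing down it reaches from about 0.35 to 0.775 m from the base axis. Payload 5.5 kg.
Tool frame: the origin (TCP) lies between the finger pads; the fingertips stand 19 mm ahead of it and the grasp point (between the pads) is the TCP; z points along the fingers, x is the direction in which the jaws open and shut, and the axes are right-handed (so a half turn about z gives the same grasp; the last joint's range is limited). The gripper opens to 85 mm and grips with 20 to 120 N. Pads are 22 mm wide; open, the fingers measure 114 mm over their backs; the gripper's body (76 mm by 85 mm) begins 54 mm behind the grasp point. The pads swing forward as they close: fully open they stand 13 mm farther back than shut.
Start: joints at [-1.334, 0.313, 0.046, 1.304, 0, 1.431], TCP at [0.212, -0.535, 0.25] pointing down, gripper open.
Joint ranges: [-2.76, 2.76], [-0.86, 1.69], [-1.03, 1.26], [-2.2, 2.34], [-1.47, 1.5], [-3.14, 3.14]. Speed limits (rad/s): [2.57, 2.57, 3.14, 3.14, 3.14, 3.14].

### API

Orientations are given as a unit quaternion [w, x, y, z].
In Python, from workcell import env gives the robot as it stands. The module is installed in compiled form; this text tells all that it offers.
- The arm moves only by the tool carry_out, never from a script. Its argument "steps" is a list of rows, each a list of 7 numbers: the gripper command: -1 is shut, 1 is fully open, values between are in proportion, then the shift along the tool's x, y, z in m, then the turn, a rotation vector about the tool's x, y, z in rad. A call has 1 to 20 rows; each row shifts and turns the commanded pose from where the row before left it, along the tool's axes as they then stand; what a row does not reach is not made up. A row lasts 1/8 s, in which the tool goes at most 62.5 mm and 10.7 degrees, less where a joint would pass 70% of its speed; a pose out of reach is approached as far as the arm can. A call with a gripper value outside its range is refused whole. The fingers move at their own pace and stop on an object; "grip_force" is the grip in N (left out, the last holds). Time passes only in rows, so rows that do not move let the fingers close. It gives the time, the measured TCP pose, the force and the opening at its end, in the units of the state.
- env.get_state(): the state, without advancing time (a new reading comes with each control period).
- env.read_camera(name): name is "side" or "top" or "wrist"; returns a dict with "color" (400x640x3 uint8, red, green, blue), "K" (3x3 intrinsics, pixels), "dist" ([k1, k2, p1, p2, k3] as OpenCV has them; the pictures are not rectified), "R" (3x3) and "t" (3): a world point X has camera coordinates R X + t. Camera axes: x right, y down, z forward; pixel columns grow to the right and rows downward; lengths in m; the calibration is good to about 2 mm. A picture is of the moment at which its call begins. There is no depth.
- env.hand_in(): hands the job in, once; it reports no verdict.
The state is a dict: "clock": time; "joint_pos": joint angles; "qvel": joint speeds; "tau": joint torques, N m; "tcp_pos": TCP position; "orientation": TCP orientation; "wrist_force": force on the tool from outside, world axes, zero at the start; "ft_torque": the same for the moment, N m; "finger_gap": finger opening in m.
Only numpy, scipy, OpenCV 4.12 (cv2) and the standard library are available. Lean on these libraries where they do the work, as an engineer would, in place of code of your own. Each camera call takes 0.05 s, during which the arm holds its last target. There are 200 camera calls.

## Working session

There is one attempt and no reset: what is moved stays moved. The work goes in short steps, Python scripts to look and compute and a tool call to move; the robot and the scene stay as the last step left them, time stands still between calls to the robot, and variables do not carry over. Pictures are saved under pics/ and viewed, about 8 in all and at most 12, crops included, and the job is handed in when it is done.

Besides the shell and the picture viewer there is one more tool, called after ">>>" by a JSON object that holds its "api" and its "payload". carry_out: Moves the arm, as the interface text tells. Its arguments: {"type":"object","properties":{"steps":{"type":"array","items":{"type":"array","items":{"type":"number"}}},"grip_force":{"type":"number"}},"required":["steps"]}

```bash
mkdir -p pics; python3 - <<'E'
from workcell import env
import cv2
s=env.get_state();print(s)
for n in("top","side"):
    c=env.read_camera(n);cv2.imwrite(f"pics/{n}0.png",c["color"][:,:,::-1]);print(n,c["K"],c["dist"],c["R"],c["t"])
E
```

```text
{'clock': 0.0, 'joint_pos': array([-1.33362308e+00,  3.13988886e-01,  4.49716251e-02,  1.30357895e+00,
        1.62503809e-05,  1.43118652e+00]), 'qvel': array([-1.94799685e-03, -8.55865078e-04, -2.09289812e-04, -6.42703199e-06,
       -7.04618011e-04,  1.31672081e-04]), 'tau': array([ 2.46293930e-04, -4.80621636e+01,  2.98536444e+01,  1.95150857e-02,
       -1.58455787e-04,  3.93500528e-06]), 'tcp_pos': array([ 0.21143874, -0.53420719,  0.24941237]), 'orientation': array([-6.10586973e-04,  8.27021755e-01, -5.62169198e-01, -6.61170305e-04]), 'wrist_force': array([-0.65517306, -0.16832841, -0.0373725 ]), 'ft_torque': array([-0.02518737,  0.00576168,  0.01598288]), 'finger_gap': 0.08539522997526668}
top [[367.48760155   0.         321.45588908]
 [  0.         367.48760155 197.00360328]
 [  0.           0.           1.        ]] [-0.01705292  0.          0.          0.          0.        ] [[-0.00226181 -0.99962444 -0.02731067]
 [-0.9992509   0.00331438 -0.03855721]
 [ 0.03863324  0.02720301 -0.99888311]] [0.01942892 0.50449681 0.99293625]
side [[476.94323836   0.         325.46043614]
 [  0.         476.94323836 196.59061344]
 [  0.           0.           1.        ]] [-0.11369905  0.          0.          0.          0.        ] [[-0.86714348 -0.49752828  0.02297371]
 [-0.28924447  0.46550144 -0.83644847]
 [ 0.40546248 -0.73196586 -0.54756384]] [0.43071922 0.1988405  1.21413606]
```

View pics/top0.png

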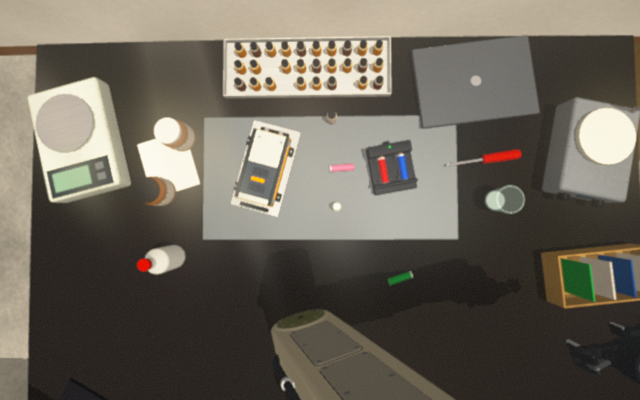

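View pics/side0.png

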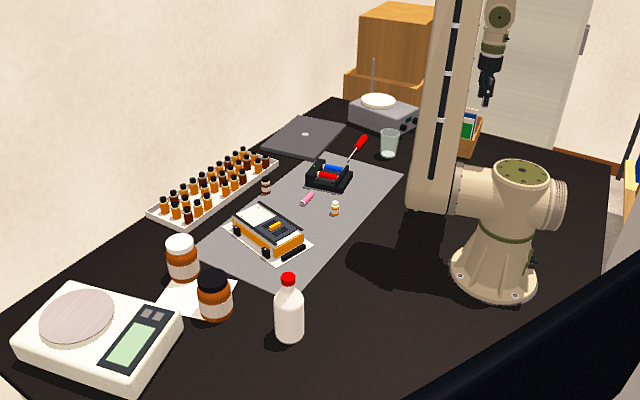

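The top view shows the meter near (265,168) with its ridge at (258,180), and the charger near (392,167) with the red cell on the left and the blue on the right. The pink (342,168) and green (400,278) look-alikes lie loose. Next I'll take an enlarged crop.

```bash
cat > h.py <<'E'
from workcell import env
import cv2,numpy as np
from scipy.spatial.transform import Rotation as Ro
def px2w(c,uv,z):
    uv=np.array(uv,float).reshape(-1,1,2)
    n=cv2.undistortPoints(uv,c["K"],np.array(c["dist"])).reshape(-1,2)
    d=np.c_[n,np.ones(len(n))]@c["R"]; o=-c["R"].T@c["t"]
    z=np.broadcast_to(z,len(n)); return o+d*((z-o[2])/d[:,2])[:,None]
def w2px(c,X): return cv2.projectPoints(np.array(X,float).reshape(-1,3),cv2.Rodrigues(c["R"])[0],c["t"],c["K"],np.array(c["dist"]))[0].reshape(-1,2)
def crop(c,x0,y0,x1,y1,s,f):
    cv2.imwrite(f,cv2.resize(c["color"][y0:y1,x0:x1,::-1],None,fx=s,fy=s,interpolation=cv2.INTER_CUBIC))
E
python3 - <<'E'
from h import *
c=env.read_camera("top"); crop(c,225,110,425,225,4,"pics/top1.png")
E
```

```text
(no output)
```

View pics/top1.png

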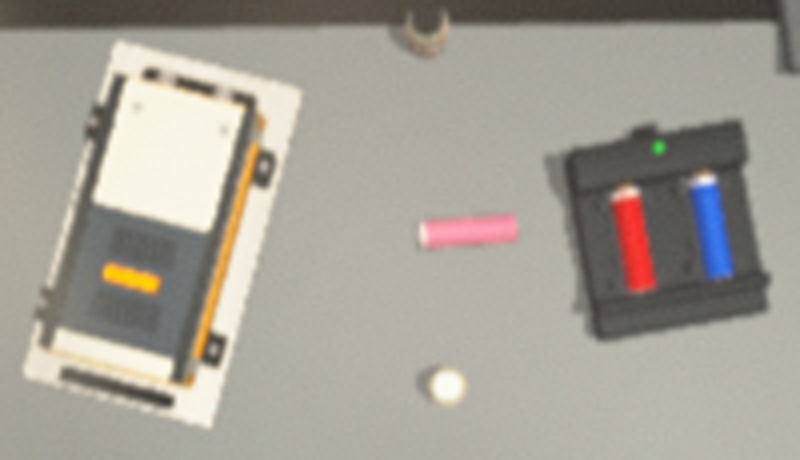

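The crop shows the cradle plate corners at (120,40), (302,88), (212,428) and (22,375), and the ridge centred at (131,278). The red cell runs (626,190)-(641,290) and the blue cell (704,178)-(720,276). The cover's front edge runs (92,207)-(207,235).

```bash
python3 - <<'E'
from h import *
np.set_printoptions(precision=4,suppress=True)
c=env.read_camera("top")
def f(p,z): return px2w(c,(np.array(p,float)+.5)/4-.5+[225,110],z)
P=f([(120,40),(302,88),(212,428),(22,375)],.004);print("plate",P,P.mean(0))
print(np.linalg.norm(P-np.roll(P,1,0),axis=1))
m=(P[0]+P[1]-P[2]-P[3])/2; yaw=np.arctan2(m[1],m[0]);print("yaw",np.degrees(yaw))
ex=np.array([np.cos(yaw),np.sin(yaw),0]);ey=np.array([-ex[1],ex[0],0])
def mf(X): d=X-P.mean(0);return np.c_[d@ex,d@ey]
print("ridge",f([(131,278)],.063),mf(f([(131,278)],.063)))
print("cover edge",mf(f([(92,207),(207,235)],.051)))
print("body corners",mf(f([(120,80),(250,105)],.0465)), mf(f([(52,330),(172,375)],.0465)))
# charger
for n,p in(("red",[(625,184),(641,291)]),("blue",[(703,172),(721,277)])):
    X=f(p,[.0465,.0485]);d=X[0]-X[1];print(n,X,X.mean(0),np.linalg.norm(d),np.degrees(np.arctan2(d[1],d[0])))
H=f([(568,153),(742,121)],.05);d=H[0]-H[1];print("head",H,np.degrees(np.arctan2(d[1],d[0]))-90,np.linalg.norm(d))
B=f([(768,310),(597,340)],.026);print("rear",B,B.mean(0))
print("vials",f([(447,385)],.042),f([(428,25)],.055))
E
```

```text
plate [[0.7211 0.2039 0.004 ]
 [0.6862 0.0769 0.004 ]
 [0.4512 0.1389 0.004 ]
 [0.488  0.2709 0.004 ]] [0.5866 0.1726 0.004 ]
[0.2425 0.1317 0.2431 0.137 ]
yaw -15.395626190003558
ridge [[0.5496 0.1834 0.063 ]] [[-0.0385  0.0005]]
cover edge [[ 0.0004  0.0409]
 [ 0.0023 -0.0378]]
body corners [[ 0.0874  0.047 ]
 [ 0.0936 -0.0414]] [[-0.085   0.0457]
 [-0.0927 -0.0395]]
red [[ 0.6116 -0.1396  0.0465]
 [ 0.5408 -0.1492  0.0485]] [ 0.5762 -0.1444  0.0475] 0.07142014030871109 7.679499953259741
blue [[ 0.6192 -0.1908  0.0465]
 [ 0.5498 -0.2014  0.0485]] [ 0.5845 -0.1961  0.0475] 0.07026298660551536 8.663205073396542
head [[ 0.6317 -0.102   0.05  ]
 [ 0.6522 -0.216   0.05  ]] 10.155393944782816 0.11578969015451843
rear [[ 0.5295 -0.2369  0.026 ]
 [ 0.5098 -0.1228  0.026 ]] [ 0.5197 -0.1799  0.026 ]
vials [[ 0.4798 -0.0221  0.042 ]] [[ 0.7162 -0.0104  0.055 ]]
```

```bash
cat >> h.py <<'E'
np.set_printoptions(precision=4,suppress=True)
C=np.array([.5866,.1726,0]); YAW=np.radians(-15.4)
def Rz(a): return Ro.from_euler('z',a)
def tool(yaw,th=0):  # tool x=-obj y, z down; th tilts obj's +x end up
    M=np.array([[0,-1,0],[-1,0,0],[0,0,-1.]]).T
    return Rz(yaw)*Ro.from_euler('y',-th)*Ro.from_matrix(M)
def m2w(x,y,z): return C+Rz(YAW).apply([x,y,z])
def cur():
    s=env.get_state(); q=s["orientation"]; return s,s["tcp_pos"],Ro.from_quat(np.r_[q[1:],q[0]])
def go(p,R):
    s,p0,R0=cur(); print("turn",(R0.inv()*R).as_rotvec(),"shift in target tool axes",R.inv().apply(p-p0),"now m",Rz(-YAW).apply(p0-C),"F",s["wrist_force"],"gap",s["finger_gap"])
E
python3 - <<'E'
from h import *
print(tool(YAW).as_matrix())
go(m2w(-.065,0,.15),tool(YAW))
E
```

```text
[[-0.2656 -0.9641  0.    ]
 [-0.9641  0.2656 -0.    ]
 [ 0.      0.     -1.    ]]
turn [0.0002 0.0011 0.6456] shift in target tool axes [-0.7812 -0.1089  0.0997] now m [-0.1739 -0.7812  0.2497] F [-0.4226 -0.8398  0.8943] gap 0.08552741681425242
```

>>> {"api": "carry_out", "payload": {"steps": [[-1,0,0,0,0,0,0.1614],[-1,0,0,0,0,0,0.1614],[-1,0,0,0,0,0,0.1614],[-1,0,0,0,0,0,0.1614],[-1,-0.0488,-0.0068,0,0,0,0],[-1,-0.0488,-0.0068,0,0,0,0],[-1,-0.0488,-0.0068,0,0,0,0],[-1,-0.0488,-0.0068,0,0,0,0],[-1,-0.0488,-0.0068,0,0,0,0],[-1,-0.0488,-0.0068,0,0,0,0],[-1,-0.0488,-0.0068,0,0,0,0],[-1,-0.0488,-0.0068,0,0,0,0],[-1,-0.0488,-0.0068,0,0,0,0],[-1,-0.0488,-0.0068,0,0,0,0],[-1,-0.0488,-0.0068,0,0,0,0],[-1,-0.0488,-0.0068,0.01,0,0,0],[-1,-0.0488,-0.0068,0.02,0,0,0],[-1,-0.0488,-0.0068,0.02,0,0,0],[-1,-0.0488,-0.0068,0.02,0,0,0],[-1,-0.0488,-0.0068,0.02,0,0,0]], "grip_force": 30}}

```text
clock: 2.7
tcp_pos: [0.4863, 0.0637, 0.1696]
orientation: [0.039, -0.672, 0.739, 0.037]
wrist_force: [0.2, 0.6, 0.7]
finger_gap: -0.0003
```

```bash
python3 - <<'E'
from h import *
c=env.read_camera("wrist"); cv2.imwrite("pics/w0.png",c["color"][:,:,::-1])
go(m2w(-.065,0,.074),tool(YAW))
print(w2px(c,[m2w(*v) for v in [(-.0385,.018,.063),(-.0385,-.018,.063),(.004,.0415,.051),(.004,-.0415,.051),(.121,.068,.004),(.121,-.068,.004),(-.121,.068,.004),(-.121,-.068,.004)]]))
E
```

```text
turn [0.0139 0.1096 0.1754] shift in target tool axes [-0.1298 -0.0032  0.0937] now m [-0.0682 -0.1298  0.1677] F [-0.0589  0.1206 -1.5674] gap 0.0003233811257776115
[[166.1008 135.0319]
 [206.3063 142.4601]
 [151.1759  79.5698]
 [243.9907  94.7342]
 [164.2875 -48.7677]
 [307.288  -32.6928]
 [155.5166 198.2231]
 [271.7377 222.5397]]
```

View pics/w0.png

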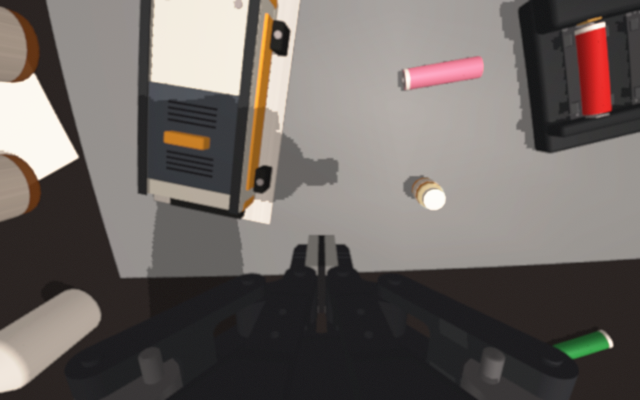

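The wrist view shows the ridge top at (164..209, 131..141), as predicted. The fingers are closed in the bottom middle. The move fell short because of the speed limits, so I continue.

>>> {"api": "carry_out", "payload": {"steps": [[-1,0,0,0,0.007,0.055,0.088],[-1,0,0,0,0.007,0.055,0.088],[-1,-0.03,0,0,0,0,0],[-1,-0.03,0,0,0,0,0],[-1,-0.03,0,0,0,0,0],[-1,-0.03,0,0,0,0,0],[-1,-0.01,-0.003,0.02,0,0,0],[-1,0,0,0.02,0,0,0],[-1,0,0,0,0,0,0]]}}

```text
clock: 3.88
tcp_pos: [0.488, 0.063, 0.1386]
orientation: [0.037, -0.672, 0.738, 0.036]
wrist_force: [0.1, 0.4, 1.2]
finger_gap: -0.0001
```

```bash
python3 - <<'E'
from h import *
c=env.read_camera("wrist"); cv2.imwrite("pics/w1.png",c["color"][:,:,::-1])
go(m2w(-.065,0,.074),tool(YAW))
print(w2px(c,[m2w(*v) for v in [(-.0385,.018,.063),(-.0385,-.018,.063),(.004,.0415,.051),(.004,-.0415,.051),(.121,.068,.004),(.121,-.068,.004),(-.121,.068,.004),(-.121,-.068,.004)]]))
E
```

```text
turn [0.0109 0.102  0.1746] shift in target tool axes [-0.1319 -0.0002  0.0655] now m [-0.0652 -0.1319  0.1395] F [-0.8005  0.3689 -0.3071] gap 0.0002951606508796406
[[139.0602 139.4365]
 [184.3142 147.9752]
 [122.5857  76.4526]
 [227.1076  93.529 ]
 [140.3279 -66.6499]
 [299.9667 -50.076 ]
 [134.5368 207.4768]
 [261.8309 234.7399]]
```

View pics/w1.png

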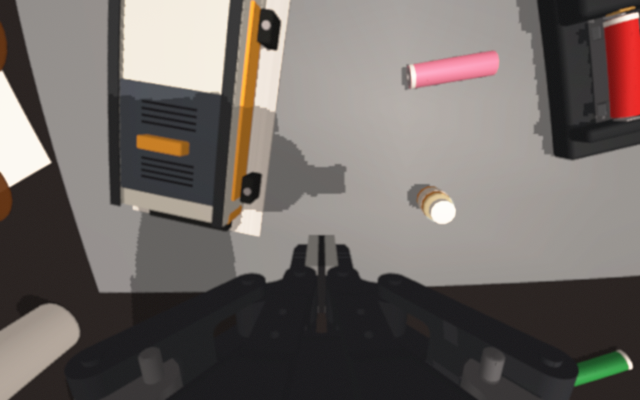

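The view is nearly the same as before: the arm did not turn or move sideways. I suspect a joint limit.

```bash
python3 - <<'E'
from h import *
s,p,R=cur(); print(s["joint_pos"],s["tau"],s["qvel"],R.as_matrix())
E
```

```text
[-0.0949  0.2129 -0.3733  0.9866  0.1025  3.1406] [  0.0695 -38.7964  26.4388  -0.0765   0.3431  -0.    ] [-0.0068 -0.0138  0.0234  0.005  -0.0008 -0.0004] [[-0.0935 -0.9956  0.0077]
 [-0.9904  0.0938  0.102 ]
 [-0.1023  0.0019 -0.9948]]
```

Joint 6 hit its 3.14 limit. I'll use the half-turned grasp (tool x = +object y) for everything.

```bash
sed -i 's/M=np.array(\[\[0,-1,0\],\[-1,0,0\]/M=np.array([[0,1,0],[1,0,0]/; s/tool x=-obj y/tool x=+obj y, y=+obj x/' h.py; python3 - <<'E'
from h import *
s,p,R=cur()
print((R.inv()*tool(np.radians(-5.3))).as_rotvec())
Rt=tool(YAW); print(Rt.as_matrix())
# level-out turn: same heading, z straight down
z=R.apply([0,0,1]); v=np.cross(z,[0,0,-1]); print("level",R.inv().apply(v)); 
go(m2w(-.065,0,.074),Rt)
E
```

```text
[ 0.1608 -0.0029  3.1359]
[[ 0.2656  0.9641  0.    ]
 [ 0.9641 -0.2656  0.    ]
 [ 0.      0.     -1.    ]]
level [ 0.0019  0.1023 -0.    ]
turn [-0.1517  0.0162 -2.9632] shift in target tool axes [0.1319 0.0002 0.0655] now m [-0.0652 -0.1319  0.1395] F [-0.8005  0.3689 -0.3071] gap 0.0002951606508796406
```

>>> {"api": "carry_out", "payload": {"steps": [[-1,0,0,-0.01,0,0,-0.18],[-1,0,0,-0.01,0,0,-0.18],[-1,0,0,-0.01,0,0,-0.18],[-1,0,0,0,0,0,-0.18],[-1,0,0,0,0,0,-0.18],[-1,0,0,0,0,0,-0.18],[-1,0,0,0,0,0,-0.18],[-1,0,0,0,0,0,-0.18],[-1,0,0,0,0,0,-0.18],[-1,0,0,0,0,0,-0.18],[-1,0,0,0,0,0,-0.18],[-1,0,0,0,0,0,-0.18],[-1,0,0,0,0,0,-0.18],[-1,0,0,0,0,0,-0.18],[-1,0,0,0,0,0,-0.18],[-1,0,0,0,0,0,-0.18],[-1,0,0,0,0,-0.1,0],[-1,0,0,0,0,0,-0.08],[-1,0,0,0,0,0,0]]}}

```text
clock: 6.3
tcp_pos: [0.4895, 0.0593, 0.1706]
orientation: [-0.011, 0.797, 0.603, -0.007]
wrist_force: [-0.2, -1.0, -1.0]
finger_gap: -0.0002
```

```bash
python3 - <<'E'
from h import *
go(m2w(-.065,0,.074),tool(YAW)); print(cur()[0]["joint_pos"])
E
```

```text
turn [-0.0254 -0.0014 -0.0067] shift in target tool axes [ 0.135  -0.0015  0.0966] now m [-0.0635 -0.135   0.1706] F [-0.1665 -1.0083 -0.951 ] gap -0.0001832009171666555
[-0.0464  0.2148 -0.2853  1.0951  0.0071  0.229 ]
```

>>> {"api": "carry_out", "payload": {"steps": [[-1,0.035,0,0,-0.025,0,-0.007],[-1,0.035,0,0,0,0,0],[-1,0.035,0,0,0,0,0],[-1,0.03,-0.0015,0.03,0,0,0],[-1,0,0,0.04,0,0,0],[-1,0,0,0.0266,0,0,0],[-1,0,0,0,0,0,0]]}}

```text
clock: 7.18
tcp_pos: [0.5229, 0.1896, 0.0723]
orientation: [-0.001, 0.796, 0.606, -0.001]
wrist_force: [-0.7, -0.1, 1.0]
finger_gap: -0.0003
```

```bash
python3 - <<'E'
from h import *
go(m2w(-.065,0,.074),tool(YAW))
c=env.read_camera("top"); crop(c,225,110,305,220,5,"pics/top2.png")
E
```

```text
turn [-0.0034 -0.0005 -0.001 ] shift in target tool axes [ 0.0005  0.001  -0.0017] now m [-0.066  -0.0005  0.0723] F [-0.7083 -0.1209  1.0119] gap -0.0003357363463851496
```

>>> {"api": "carry_out", "payload": {"steps": [[-1,0,0.008,-0.002,0,0,0],[-1,0,0.006,0,0,0,0],[-1,0,0.008,0,0,0,0],[-1,0,0.008,0,0,0,0],[-1,0,0.008,0,0,0,0],[-1,0,0.008,0,0,0,0],[-1,0,0.008,0,0,0,0],[-1,0,0.008,0,0,0,0],[-1,0,0.008,0,0,0,0],[-1,0,0.008,0,0,0,0],[-1,0,0.006,0,0,0,0],[-1,0,0.004,0,0,0,0],[-1,0,0,0,0,0,0]]}}

```text
clock: 8.85
tcp_pos: [0.6088, 0.166, 0.0749]
orientation: [-0.001, 0.795, 0.606, -0.0]
wrist_force: [-0.8, -0.3, -0.8]
finger_gap: 0.0
```

```bash
python3 - <<'E'
from h import *
go(m2w(.03,0,.074),tool(YAW))
print(Rz(-YAW).apply(cur()[0]["wrist_force"]))
E
```

```text
turn [-0.0011 -0.0008 -0.    ] shift in target tool axes [0.0005 0.0069 0.0009] now m [ 0.0231 -0.0005  0.0749] F [-0.807  -0.3222 -0.7991] gap 3.402187116769896e-05
[-0.6925 -0.525  -0.7991]
```

>>> {"api": "carry_out", "payload": {"steps": [[-1,0,0.003,0,0,0,0],[-1,0,0.003,0,0,0,0],[-1,0,0.003,0,0,0,0],[-1,0,0.002,0,0,0,0],[-1,0,0.002,0,0,0,0],[-1,0,0,0,0,0,0]]}}

```text
clock: 9.6
tcp_pos: [0.6144, 0.1644, 0.0746]
orientation: [-0.006, 0.795, 0.607, -0.004]
wrist_force: [-18.3, 5.5, 12.4]
finger_gap: 0.0003
```

```bash
python3 - <<'E'
from h import *
go(m2w(.036,0,.074),tool(YAW))
print(Rz(-YAW).apply(cur()[0]["wrist_force"]))
c=env.read_camera("top"); crop(c,225,110,305,210,6,"pics/top3.png")
E
```

```text
turn [-0.0138 -0.0002  0.0024] shift in target tool axes [0.0005 0.007  0.0006] now m [ 0.029  -0.0005  0.0746] F [-18.2946   5.4535  12.4097] gap 0.00026944562084235
[-19.086    0.3995  12.4097]
```

View pics/top3.png

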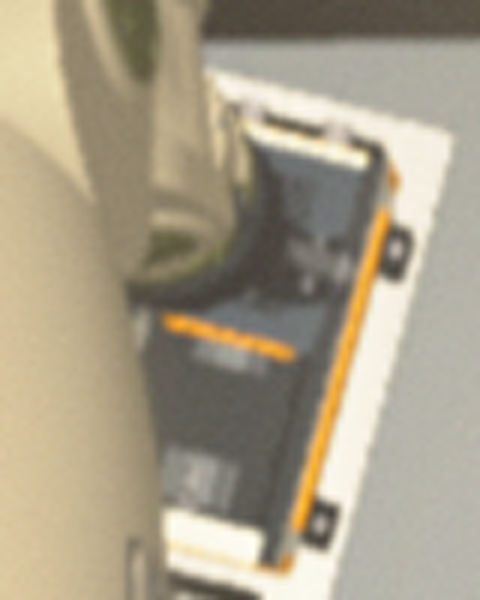

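The cover is fully back: the orange lip edge shows at (165..295, 320..355) with the well open below it. A force of 19 N shows the meter is on its +x end stop. Next I push the meter to its -x stop, because the spring would move it there anyway. I push on the +x end face.

>>> {"api": "carry_out", "payload": {"steps": [[-1,0,-0.008,0,0,0,0],[-1,0,0,-0.03,0.008,0,0],[-1,0,0,-0.03,0,0,0],[-1,0,0.04,0,0,0,0],[-1,0,0.03,0,0,0,0],[-1,0,0.026,0,0,0,0],[-1,0,0,0.02,0,0,0],[-1,0,0,0,0,0,0]]}}

```text
clock: 10.65
tcp_pos: [0.7052, 0.1387, 0.1119]
orientation: [-0.005, 0.796, 0.606, -0.004]
wrist_force: [-0.9, 0.2, -0.7]
finger_gap: 0.0002
```

```bash
python3 - <<'E'
from h import *
go(m2w(.12,0,.052),tool(YAW))
E
```

```text
turn [-0.0123  0.0005 -0.0003] shift in target tool axes [ 0.0011 -0.0033  0.0599] now m [ 0.1233 -0.0011  0.1119] F [-0.8892  0.204  -0.708 ] gap 0.00021845453079985473
```

>>> {"api": "carry_out", "payload": {"steps": [[-1,0.001,-0.003,0.03,-0.012,0,0],[-1,0,0,0.03,0,0,0],[-1,0,0,0,0,0,0],[-1,0,-0.005,0,0,0,0],[-1,0,-0.004,0,0,0,0],[-1,0,-0.003,0,0,0,0],[-1,0,-0.003,0,0,0,0],[-1,0,-0.002,0,0,0,0],[-1,0,0,0,0,0,0]]}}

```text
clock: 11.78
tcp_pos: [0.687, 0.1457, 0.0544]
orientation: [0.001, 0.795, 0.606, 0.001]
wrist_force: [0.2, 0.3, 1.5]
finger_gap: -0.0001
```

```bash
python3 - <<'E'
from h import *
go(m2w(.1,0,.052),tool(YAW))
print(Rz(-YAW).apply(cur()[0]["wrist_force"]))
E
```

```text
turn [ 0.0034 -0.0012  0.0002] shift in target tool axes [-0.0007 -0.0039  0.0024] now m [0.1039 0.0007 0.0544] F [0.2203 0.3331 1.5044] gap -8.791058881627633e-05
[0.124  0.3796 1.5044]
```

>>> {"api": "carry_out", "payload": {"steps": [[-1,0,-0.002,0,0,0,0],[-1,0,-0.002,0,0,0,0],[-1,0,-0.002,0,0,0,0],[-1,0,0,0,0,0,0]]}}

```text
clock: 12.28
tcp_pos: [0.6807, 0.1474, 0.0542]
orientation: [0.001, 0.795, 0.606, 0.001]
wrist_force: [2.4, -1.0, 2.8]
finger_gap: -0.0001
```

```bash
python3 - <<'E'
from h import *
go(m2w(.1,0,.052),tool(YAW))
print(Rz(-YAW).apply(cur()[0]["wrist_force"]))
E
```

```text
turn [ 0.0024 -0.001   0.0004] shift in target tool axes [-0.0007  0.0026  0.0022] now m [0.0974 0.0007 0.0542] F [ 2.3924 -0.9783  2.82  ] gap -5.609508522875584e-05
[ 2.5663 -0.3079  2.82  ]
```

>>> {"api": "carry_out", "payload": {"steps": [[-1,0,-0.0015,0,0,0,0],[-1,0,-0.0015,0,0,0,0],[-1,0,0,0,0,0,0]]}}

```text
clock: 12.65
tcp_pos: [0.6776, 0.1482, 0.054]
orientation: [0.0, 0.795, 0.606, 0.001]
wrist_force: [2.1, -0.5, 2.5]
finger_gap: 0.0003
```

```bash
python3 - <<'E'
from h import *
go(m2w(.1,0,.052),tool(YAW))
print(Rz(-YAW).apply(cur()[0]["wrist_force"]))
E
```

```text
turn [ 0.0019 -0.0009  0.0003] shift in target tool axes [-0.0006  0.0057  0.002 ] now m [0.0943 0.0006 0.054 ] F [ 2.0597 -0.4985  2.4692] gap 0.00027538173739627105
[2.1181 0.0664 2.4692]
```

>>> {"api": "carry_out", "payload": {"steps": [[-1,0,-0.002,0,0,0,0],[-1,0,-0.0015,0,0,0,0],[-1,0,-0.0015,0,0,0,0],[-1,0,0,0,0,0,0]]}}

```text
clock: 13.15
tcp_pos: [0.6774, 0.1482, 0.0542]
orientation: [0.004, 0.796, 0.606, 0.004]
wrist_force: [13.6, -2.7, -6.5]
finger_gap: -0.0001
```

```bash
python3 - <<'E'
from h import *
go(m2w(.1,0,.052),tool(YAW))
print(Rz(-YAW).apply(cur()[0]["wrist_force"]))
E
```

```text
turn [ 0.0105 -0.0014 -0.0012] shift in target tool axes [-0.0006  0.006   0.0022] now m [0.094  0.0006 0.0542] F [13.5939 -2.6861 -6.4859] gap -0.00013082788174294155
[13.8191  1.0203 -6.4859]
```

>>> {"api": "carry_out", "payload": {"steps": [[-1,0,0.006,0,0,0,0],[-1,0,0,-0.04,0.01,0,0],[-1,0,0,-0.04,0,0,0],[-1,0,-0.04,-0.03,0,0,0],[-1,0,-0.05,-0.02,0,0,0],[-1,0,-0.05,0,0,0,0],[-1,0,-0.05,0,0,0,0],[-1,0,-0.02,0,0,0,0],[-1,0,0,0,0,0,0]]}}

```text
clock: 14.28
tcp_pos: [0.474, 0.2036, 0.1852]
orientation: [-0.004, 0.795, 0.607, -0.004]
wrist_force: [0.3, -0.1, -0.2]
finger_gap: -0.0003
```

```bash
python3 - <<'E'
from h import *
c=env.read_camera("wrist"); cv2.imwrite("pics/w2.png",c["color"][:,:,::-1])
go(m2w(-.1,0,.2),tool(YAW))
pts=[(-.121,.068,.004),(-.121,-.068,.004),(.121,-.068,.004),(-.101,0,.018),(.101,0,.018),(-.006,.03,.0465),(-.006,-.03,.0465),(.0405,.018,.063),(.0405,-.018,.063)]
for p,q in zip(pts,w2px(c,[m2w(*v) for v in pts])): print(p,q)
t=dict(np.load("x.npz")) if 0 else env.read_camera("top")
X=px2w(t,(np.array([(165,320.),(295,355)])+.5)/6-.5+[225,110],.0465); print("lip then",[Rz(-YAW).apply(x-C) for x in X])
E
```

```text
turn [-0.0095 -0.0001  0.0014] shift in target tool axes [-0.0003  0.0152 -0.0147] now m [-0.1152  0.0003  0.1853] F [0.1225 0.1598 0.0642] gap -5.9710640502532396e-05
(-0.121, 0.068, 0.004) [384.6278 184.6074]
(-0.121, -0.068, 0.004) [258.2777 184.3332]
(0.121, -0.068, 0.004) [269.0306 366.0248]
(-0.101, 0, 0.018) [321.4349 205.9078]
(0.101, 0, 0.018) [321.0169 362.5098]
(-0.006, 0.03, 0.0465) [350.0931 301.3408]
(-0.006, -0.03, 0.0465) [292.3749 301.2353]
(0.0405, 0.018, 0.063) [338.5716 349.6216]
(0.0405, -0.018, 0.063) [303.7051 349.5628]
lip then [array([-0.0001,  0.0295,  0.0465]), array([-0.0001, -0.0305,  0.0465])]
```

View pics/w2.png

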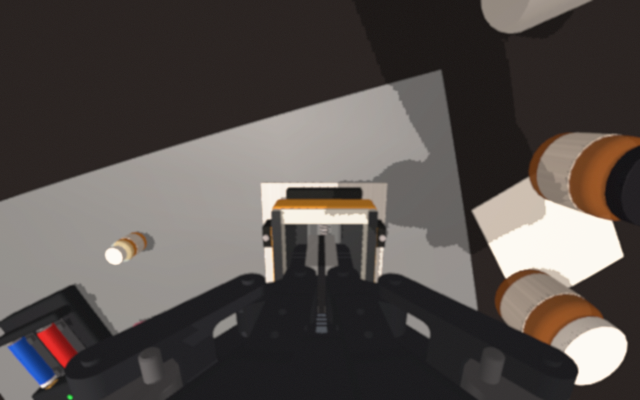

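The wrist view looks toward the meter's -x end. Plate corners are at (262,184) and (386,183), and the orange bumper at rows 200-208. The end block's top is at rows 208-222, and the well is below it between columns 286 and 362. I'll work out where the meter is.

```bash
python3 - <<'E'
from h import *
c=env.read_camera("wrist"); crop(c,230,170,420,290,4,"pics/w2c.png")
f=lambda uv,z:[np.round(1000*Rz(-YAW).apply(x-C),1) for x in px2w(c,uv,z)]
print("cam",np.round(1000*Rz(-YAW).apply(-c["R"].T@c["t"]-C)))
print("plate",f([(262,184),(386,183)],.004)); print("block",f([(321,200),(321,208),(321,222)],.0465)); print("stop",f([(321,188),(321,199)],.018))
E
```

```text
cam [-181.   -0.  310.]
plate [array([-118.4,  -63.4,    4. ]), array([-119.6,   70. ,    4. ])]
block [array([-111.8,    0. ,   46.5]), array([-104. ,    0. ,   46.5]), array([-90. ,   0. ,  46.5])]
stop [array([-117.1,    0. ,   18. ]), array([-105.4,    0.1,   18. ])]
```

View pics/w2c.png

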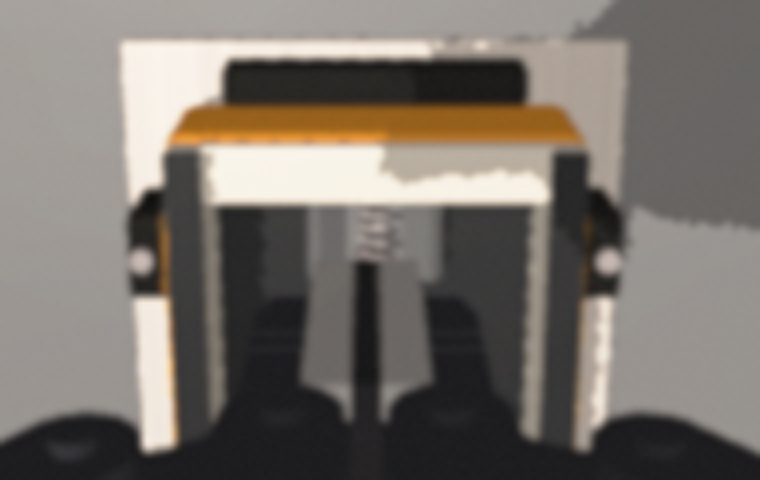

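The crop shows the well with the coil spring at (373,235), the block's inner edge at row 205 and its outer edge at row 145. Contact and camera together put the meter origin at about x=-11.5 in my frame, at its -x stop. y is somewhere between 0 and +3 mm, which I'll settle later with the cell in view. Next is the cell.

```bash
python3 - <<'E'
from h import *
y=np.radians(9); p=np.array([.5845,-.1961,0])+Rz(y).apply([.05,0,.19]); go(p,tool(y))
E
```

```text
turn [-0.0081 -0.0024 -0.4257] shift in target tool axes [-0.4111  0.0935 -0.0046] now m [-0.1136  0.0004  0.1854] F [-0.5769  0.3459 -0.5565] gap 0.0002093017359497174
```

>>> {"api": "carry_out", "payload": {"steps": [[-0.15,0,0,0,-0.008,-0.002,-0.142],[-0.15,0,0,0,0,0,-0.142],[-0.15,0,0,0,0,0,-0.142],[-0.15,-0.04,0.01,0,0,0,0],[-0.15,-0.04,0.01,0,0,0,0],[-0.15,-0.04,0.01,0,0,0,0],[-0.15,-0.04,0.01,0,0,0,0],[-0.15,-0.04,0.01,0,0,0,0],[-0.15,-0.04,0.01,0,0,0,0],[-0.15,-0.04,0.01,0,0,0,0],[-0.15,-0.04,0.01,0,0,0,0],[-0.15,-0.04,0.01,-0.0046,0,0,0],[-0.15,-0.04,0.0035,0,0,0,0],[-0.15,-0.01,0,0,0,0,0],[-0.15,0,0,0,0,0,0],[-0.15,0,0,0,0,0,0]]}}

```text
clock: 16.42
tcp_pos: [0.6333, -0.1861, 0.1902]
orientation: [-0.0, 0.649, 0.761, -0.0]
wrist_force: [0.3, 0.5, -0.0]
finger_gap: 0.0361
```

```bash
cat >> h.py <<'E'
def blue(c,z=.040):
    hsv=cv2.cvtColor(c["color"],cv2.COLOR_RGB2HSV)
    m=cv2.inRange(hsv,(105,120,60),(130,255,255)); m[:,:]=m
    n,l,st,ce=cv2.connectedComponentsWithStats(m); 
    for i in np.argsort(-st[1:,4])[:3]+1:
        ys,xs=np.where(l==i); r=cv2.minAreaRect(np.c_[xs,ys].astype(np.float32)); print(st[i],ce[i],"rect",r)
E
python3 - <<'E'
from h import *
c=env.read_camera("wrist"); cv2.imwrite("pics/w3.png",c["color"][:,:,::-1]); blue(c)
y=np.radians(9); p=np.array([.5845,-.1961,0])+Rz(y).apply([.05,0,.19]); go(p,tool(y))
E
```

```text
[ 310  102   21   69 1383] [320.3304 135.7925] rect ((320.0, 136.0), (68.0, 20.0), 90.0)
turn [-0.0004  0.      0.0016] shift in target tool axes [-0.0025  0.0002  0.0004] now m [ 0.1402 -0.3332  0.1904] F [-0.0275 -0.125   0.2203] gap 0.036550695972543776
```

View pics/w3.png

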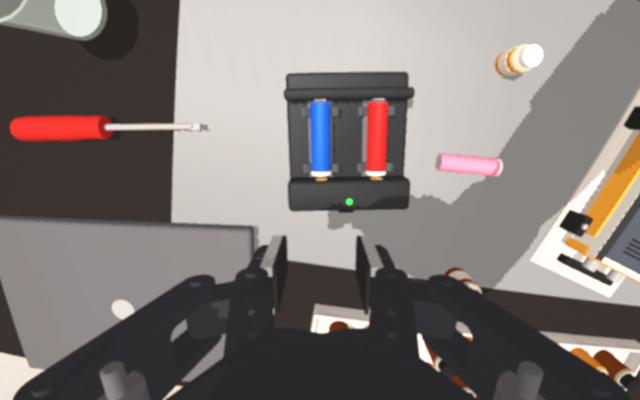

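The blue cell is at column 320, flat end row ~100, button tip row ~181, aligned with the tool. The red cell is at column 377.

```bash
python3 - <<'E'
from h import *
c=env.read_camera("wrist"); s,p,R=cur()
for n,uv,z in(("flat",(320,99.5),.0445),("tip",(320.5,181),.041),("wrap",(320,136),.0492)):
    X=px2w(c,[uv],z)[0]; print(n,X,"in tool",R.inv().apply(X-p))
E
```

```text
flat [ 0.5477 -0.2002  0.0445] in tool [-0.0007 -0.0869  0.1461]
tip [ 0.621  -0.1881  0.041 ] in tool [-0.0003 -0.0126  0.1496]
wrap [ 0.5789 -0.1953  0.0492] in tool [-0.0007 -0.0553  0.1414]
```

>>> {"api": "carry_out", "payload": {"steps": [[-0.15,0,-0.025,0,0,0,0],[-0.15,-0.0005,-0.025,0.02,0,0,0],[-0.15,0,0,0.03,0,0,0],[-0.15,0,0,0.03,0,0,0],[-0.15,0,0,0.03,0,0,0],[-0.15,0,0,0.02,0,0,0],[-0.15,0,0,0.0134,0,0,0],[-0.15,0,0,0,0,0,0]]}}

```text
clock: 17.52
tcp_pos: [0.5837, -0.1945, 0.0464]
orientation: [-0.001, 0.649, 0.761, -0.0]
wrist_force: [0.0, 0.6, 0.6]
finger_gap: 0.0364
```

>>> {"api": "carry_out", "payload": {"steps": [[-0.35,0,0,0,0,0,0],[-0.45,0,0,0,0,0,0],[-0.55,0,0,0,0,0,0],[-0.7,0,0,0,0,0,0],[-0.7,0,0,0,0,0,0],[-0.7,0,0,0,0,0,0]], "grip_force": 25}}

```text
clock: 18.27
tcp_pos: [0.5847, -0.1956, 0.0478]
orientation: [0.001, 0.649, 0.761, -0.0]
wrist_force: [-0.0, 0.2, 5.9]
finger_gap: 0.0173
```

>>> {"api": "carry_out", "payload": {"steps": [[-0.7,0,0,-0.01,0,0,0],[-0.7,0,0,-0.02,0,0,0],[-0.7,0,0,-0.03,0,0,0],[-0.7,0,0,-0.03,0,0,0],[-0.7,0,0,-0.03,0,0,0],[-0.7,0,0,0,0,0,0]], "grip_force": 30}}

```text
clock: 19.02
tcp_pos: [0.5857, -0.1961, 0.17]
orientation: [0.003, 0.649, 0.761, 0.0]
wrist_force: [-0.3, -0.2, -1.1]
finger_gap: 0.0178
```

```bash
python3 - <<'E'
from h import *
c=env.read_camera("wrist"); crop(c,220,120,420,270,4,"pics/w4.png"); blue(c)
s,p,R=cur(); print(s["finger_gap"],s["wrist_force"],p)
P=[(0,-.0335,.007),(0,.0335,.007),(-.00925,-.0315,.007),(.00925,-.0315,.007),(0,-.0335,-.002)]
print((w2px(c,[p+R.apply(v) for v in P])-[220,120])*4)
y=YAW; print("to meter:"); go(m2w(-.0115-.03,.0015,.13),tool(YAW))
E
```

```text
[ 301  193   41  126 4446] [321.1786 254.8385] rect ((321.0, 255.5), (125.0, 40.0), 90.0)
0.017419717716133317 [-0.5    -0.0235 -0.9195] [ 0.5848 -0.1957  0.1681]
[[407.9233 300.9195]
 [407.44   783.1206]
 [329.9432 317.2264]
 [485.8747 317.2716]
 [408.1031 321.2381]]
to meter:
turn [0.0022 0.0015 0.4262] shift in target tool axes [ 0.357  -0.1376  0.0381] now m [ 0.0961 -0.3555  0.1681] F [-0.5    -0.0235 -0.9195] gap 0.017419717716133317
```

View pics/w4.png

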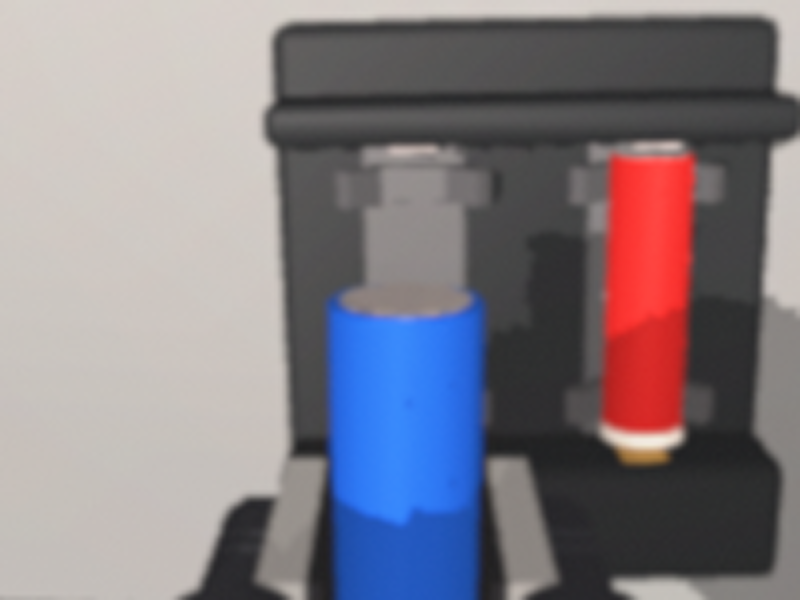

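The cell is held centred and square: its flat-end centre is at crop (407,301), exactly where I predicted for an axis 7 mm ahead of the TCP. The red cell is undisturbed. I go above the well, then tilt by 33°.

```bash
cat >> h.py <<'E'
O=np.array([-.0115,.0015]) # meter origin in C frame (x,y)
def cellpose(x,z,th,y=0): # cell mid in meter frame (m), tilt rad -> TCP pos,R
    R=tool(YAW,th); return m2w(x+O[0],y+O[1],z)-R.apply([0,0,.007]),R
def cell(): # current cell mid in meter frame, tilt deg, force in meter axes
    s,p,R=cur(); X=Rz(-YAW).apply(p+R.apply([0,0,.007])-C)-np.r_[O,0]
    z=Rz(-YAW).apply(R.apply([0,0,1])); th=np.arctan2(z[0],-z[2]); F=Rz(-YAW).apply(s["wrist_force"])
    E=X-.0335*np.array([np.cos(th),0,np.sin(th)]); sx=E[0]-(.037-E[2])*np.tan(th)
    print("mid",1000*X,"th",np.degrees(th),"roll/yaw",np.degrees((tool(YAW,th).inv()*R).as_rotvec()),"F",F,"T",s["ft_torque"],"gap",s["finger_gap"],"flat end",1000*E,"face@37",1000*sx,"bottom",1000*(E[2]-.00925*np.cos(th)))
E
python3 - <<'E'
from h import *
th=np.radians(33)
go(m2w(-.0115-.029,.0015,.17),tool(YAW))
p,R=cellpose(-.0253,.0497+.035,th); print(tool(YAW).inv().apply(p-m2w(-.0115-.029,.0015,.17)))
print((tool(YAW).inv()*R).as_rotvec(),"reach:",p)
E
```

```text
turn [0.0022 0.0015 0.4262] shift in target tool axes [ 0.357  -0.1366 -0.0019] now m [ 0.0961 -0.3555  0.1681] F [-0.5    -0.0235 -0.9195] gap 0.017419717716133317
[-0.     -0.0001  0.0794]
[-0.576  0.    -0.   ] reach: [0.5478 0.1848 0.0906]
```

>>> {"api": "carry_out", "payload": {"steps": [[-0.7,0,0,0,0.002,0,0.142],[-0.7,0,0,0,0,0,0.142],[-0.7,0,0,0,0,0,0.142],[-0.7,0.0357,-0.01366,0,0,0,0],[-0.7,0.0357,-0.01366,0,0,0,0],[-0.7,0.0357,-0.01366,0,0,0,0],[-0.7,0.0357,-0.01366,0,0,0,0],[-0.7,0.0357,-0.01366,0,0,0,0],[-0.7,0.0357,-0.01366,0,0,0,0],[-0.7,0.0357,-0.01366,0,0,0,0],[-0.7,0.0357,-0.01366,0,0,0,0],[-0.7,0.0357,-0.01366,0,0,0,0],[-0.7,0.0357,-0.01366,0,0,0,0],[-0.7,0,0,0,-0.144,0,0],[-0.7,0,0,0,-0.144,0,0],[-0.7,0,0,0,-0.144,0,0],[-0.7,0,0,0,-0.144,0,0],[-0.7,0,0,0,0,0,0]]}}

```text
clock: 21.32
tcp_pos: [0.5416, 0.1845, 0.162]
orientation: [0.224, 0.763, 0.584, 0.167]
wrist_force: [-0.7, -0.3, -0.2]
finger_gap: 0.0176
```

```bash
python3 - <<'E'
from h import *
cell(); p,R=cellpose(-.0253,.0497+.035,np.radians(33)); go(p,R)
E
```

```text
mid [-31.3248  -2.0597 156.0708] th 32.43383318234882 roll/yaw [ 0.0006 -0.2147 -0.3139] F [-0.5771 -0.49   -0.1895] T [ 0.2076  0.5712 -0.0021] gap 0.017550921369113837 flat end [-59.5992  -2.0597 138.1039] face@37 4.647106546589286 bottom 130.2968192142831
turn [-0.0099  0.0037  0.0055] shift in target tool axes [ 0.002  -0.0339  0.0631] now m [-0.0466 -0.0005  0.162 ] F [-0.6865 -0.3191 -0.1895] gap 0.017550921369113837
```

Now I descend to 35 mm above the entry pose and check the force zero and the pose.

>>> {"api": "carry_out", "payload": {"steps": [[-0.7,0.002,-0.011,0.021,-0.01,0.0037,0.0055],[-0.7,0,-0.011,0.021,0,0,0],[-0.7,0,-0.012,0.021,0,0,0],[-0.7,0,0,0,0,0,0]]}}

```text
clock: 21.82
tcp_pos: [0.5535, 0.1849, 0.0932]
orientation: [0.227, 0.764, 0.579, 0.173]
wrist_force: [-0.6, 0.5, -1.4]
finger_gap: 0.0173
```

```bash
python3 - <<'E'
from h import *
cell(); p,R=cellpose(-.0253,.0505,np.radians(33)); go(p,R)
c=env.read_camera("wrist"); cv2.imwrite("pics/w5.png",c["color"][:,:,::-1]); 
print("spring px",w2px(c,[m2w(O[0]-.06,O[1],.037),m2w(O[0]-.08,O[1],.0465)]))
E
```

```text
mid [-19.8694   1.5554  87.3342] th 33.15616018754746 roll/yaw [0.     0.0071 0.2236] F [-0.6602  0.308  -1.3742] T [ 0.2158  0.563  -0.0079] gap 0.017318615574868235 flat end [-47.915    1.5554  69.0123] face@37 -27.001706353999595 bottom 61.26835069863594
turn [ 0.0027 -0.0001 -0.0039] shift in target tool axes [-0.0016 -0.0246  0.0279] now m [-0.0352  0.0031  0.0932] F [-0.5547  0.4723 -1.3742] gap 0.017318615574868235
spring px [[318.4682 134.1064]
 [317.9503 109.2189]]
```

View pics/w5.png

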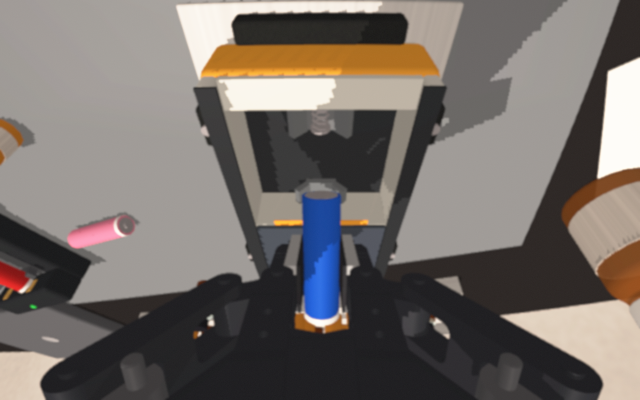

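The cell's flat end (320,190), the spring (320,125) and the well centre (~320.5) line up. The block's inner edge at row 110 matches the predicted 109, so x is confirmed. I'll take y as about 2.2 and go down to the entry pose.

>>> {"api": "carry_out", "payload": {"steps": [[-0.7,-0.0009,-0.008,0.009,0,0,-0.004],[-0.7,0,-0.008,0.009,0,0,0],[-0.7,0,-0.0055,0.006,0,0,0],[-0.7,0,-0.003,0.0035,0,0,0],[-0.7,0,0,0,0,0,0]]}}

```text
clock: 22.5
tcp_pos: [0.5481, 0.1862, 0.0586]
orientation: [0.228, 0.762, 0.581, 0.175]
wrist_force: [-0.7, -0.5, -0.3]
finger_gap: 0.0173
```

```bash
sed -i 's/-.0115,.0015\]/-.0115,.0022]/' h.py; python3 - <<'E'
from h import *
for i in range(3): cell()
p,R=cellpose(-.0253,.0497,np.radians(33)); go(p,R)
E
```

```text
mid [-25.346    0.7168  52.7356] th 33.44338687004262 roll/yaw [0.     0.14   0.0107] F [-0.4924 -0.6727 -0.3073] T [ 0.1328  0.5374 -0.0085] gap 0.017265119972694584 flat end [-53.2994   0.7168  34.2733] face@37 -55.10029045317817 bottom 26.55479658584071
mid [-25.346    0.7168  52.7356] th 33.44338687004262 roll/yaw [0.     0.14   0.0107] F [-0.4924 -0.6727 -0.3073] T [ 0.1328  0.5374 -0.0085] gap 0.017265119972694584 flat end [-53.2994   0.7168  34.2733] face@37 -55.10029045317817 bottom 26.55479658584071
mid [-25.346    0.7168  52.7356] th 33.44338687004262 roll/yaw [0.     0.14   0.0107] F [-0.4924 -0.6727 -0.3073] T [ 0.1328  0.5374 -0.0085] gap 0.017265119972694584 flat end [-53.2994   0.7168  34.2733] face@37 -55.10029045317817 bottom 26.55479658584071
turn [ 0.0077 -0.0024 -0.0002] shift in target tool axes [-0.0007 -0.0016  0.0026] now m [-0.0407  0.0029  0.0586] F [-0.6534 -0.5178 -0.3073] gap 0.017265119972694584
```

>>> {"api": "carry_out", "payload": {"steps": [[-0.7,-0.0007,-0.0012,0.0018,0,0,0],[-0.7,0,-0.0028,-0.0018,0,0,0],[-0.7,0,-0.002,-0.0013,0,0,0],[-0.7,0,-0.0019,-0.0012,0,0,0],[-0.7,0,0,0,0,0,0]]}}

```text
clock: 23.12
tcp_pos: [0.5411, 0.1877, 0.0574]
orientation: [0.229, 0.762, 0.58, 0.176]
wrist_force: [2.1, -1.3, 1.6]
finger_gap: 0.0173
```

```bash
python3 - <<'E'
from h import *
cell()
E
```

```text
mid [-32.5039   0.3435  51.5497] th 33.56112165099908 roll/yaw [0.0001 0.1721 0.0578] F [ 2.3445 -0.7309  1.5962] T [-0.0933  0.0157 -0.0231] gap 0.017303956920248317 flat end [-60.4193   0.3435  33.0301] face@37 -63.05304845928837 bottom 25.32206284011638
```

>>> {"api": "carry_out", "payload": {"steps": [[-0.7,0,-0.0018,-0.0009,0,0,0],[-0.7,0,-0.0017,-0.0009,0,0,0],[-0.7,0,-0.0016,-0.0008,0,0,0],[-0.7,0,-0.0015,-0.0008,0,0,0],[-0.7,0,0,0,0,0,0]]}}

```text
clock: 23.75
tcp_pos: [0.5342, 0.1897, 0.0567]
orientation: [0.229, 0.762, 0.58, 0.176]
wrist_force: [4.8, -2.5, 3.4]
finger_gap: 0.0171
```

```bash
python3 - <<'E'
from h import *
cell()
E
```

```text
mid [-39.6808   0.4172  50.8634] th 33.578729230873805 roll/yaw [0.0001 0.1776 0.0657] F [ 5.2778 -1.1157  3.4497] T [-0.4064 -0.5894 -0.1223] gap 0.017139079545265935 flat end [-67.5906   0.4172  32.3352] face@37 -70.68737651978817 bottom 24.628733743448944
```

```bash
python3 - <<'E'
from h import *
def pose(d,xf,b):
    t=np.radians(d);ez=b+.00925*np.cos(t);ex=xf+(.037-ez)*np.tan(t)
    return cellpose(ex+.0335*np.cos(t),ez+.0335*np.sin(t),t)
ds=np.linspace(33.58,0,9);
P=[pose(d,-.0707,b) for d,b in zip(ds,np.linspace(.0246,.0240,9))]
for (p0,R0),(p1,R1) in zip(P,P[1:]): print(1000*R0.inv().apply(p1-p0),(R0.inv()*R1).as_rotvec())
E
```

```text
[0.     0.0517 1.8899] [ 0.0733 -0.      0.    ]
[-0.      0.0845  2.0101] [ 0.0733 -0.      0.    ]
[-0.      0.1098  2.1131] [ 0.0733  0.     -0.    ]
[-0.      0.1286  2.2035] [ 0.0733 -0.      0.    ]
[0.     0.1414 2.2849] [ 0.0733  0.     -0.    ]
[-0.      0.1488  2.3601] [0.0733 0.     0.    ]
[0.     0.151  2.4314] [ 0.0733  0.     -0.    ]
[-0.     0.148  2.501] [ 0.0733  0.     -0.    ]
```

>>> {"api": "carry_out", "payload": {"steps": [[-0.7,0,0,0.0019,0.0733,0,0],[-0.7,0,0.0001,0.002,0.0733,0,0],[-0.7,0,0.0001,0.0021,0.0733,0,0],[-0.7,0,0.0001,0.0022,0.0733,0,0],[-0.7,0,0,0,0,0,0]]}}

```text
clock: 24.38
tcp_pos: [0.5389, 0.1884, 0.0489]
orientation: [0.114, 0.787, 0.599, 0.089]
wrist_force: [4.9, -1.4, 1.3]
finger_gap: 0.0171
```

```bash
python3 - <<'E'
from h import *
cell()
E
```

```text
mid [-36.6936   0.4082  42.2305] th 16.6841851144421 roll/yaw [0.0001 0.1843 0.0639] F [ 5.1364 -0.0333  1.3409] T [-0.1413 -0.7131  0.0149] gap 0.017084663351616083 flat end [-68.7833   0.4082  32.6127] face@37 -70.09822173059466 bottom 23.752148786283364
```

>>> {"api": "carry_out", "payload": {"steps": [[-0.7,0,-0.0002,0.0022,0.0733,0,0],[-0.7,0,-0.0002,0.0023,0.0733,0,0],[-0.7,0,-0.0001,0.0023,0.0733,0,0],[-0.7,0,-0.0001,0.0022,0.0713,0,0],[-0.7,0,0,0,0,0,0]]}}

```text
clock: 25.0
tcp_pos: [0.5403, 0.1881, 0.0399]
orientation: [-0.001, 0.795, 0.606, 0.002]
wrist_force: [5.5, -2.3, 2.3]
finger_gap: 0.0175
```

```bash
python3 - <<'E'
from h import *
cell()
E
```

```text
mid [-37.2168   0.5009  32.8523] th 0.0459163151758581 roll/yaw [0.     0.1995 0.0053] F [ 5.9043 -0.7168  2.2843] T [-0.5144 -1.2209  0.0333] gap 0.017501808703153456 flat end [-70.7168   0.5009  32.8254] face@37 -70.7200971479803 bottom 23.57541789798956
```

>>> {"api": "carry_out", "payload": {"steps": [[-0.7,0,0.002,0,0,0,0],[-0.7,0,0.002,0.0002,0,0,0],[-0.7,0,0.0015,0.0002,0,0,0],[-0.7,0,0.0005,0.0002,0,0,0],[-0.7,0,0,0,0,0,0]]}}

```text
clock: 25.62
tcp_pos: [0.5422, 0.1876, 0.0397]
orientation: [-0.002, 0.795, 0.607, 0.0]
wrist_force: [-2.9, 0.4, 11.1]
finger_gap: 0.0174
```

```bash
python3 - <<'E'
from h import *
cell()
E
```

```text
mid [-35.3609   0.4932  32.6698] th -0.18830351756950883 roll/yaw [-0.0002  0.1944 -0.1165] F [-2.886  -0.3692 11.0585] T [0.0475 0.3792 0.0072] gap 0.017415106769361664 flat end [-68.8607   0.4932  32.7799] face@37 -68.84680192485014 bottom 23.52992010325492
```

The cell is blocked after about 2 mm, with +x contact and an upward force. I'll check whether the cell shifted in the grip by comparing its wrist-image outline with the earlier one.

```bash
python3 - <<'E'
from h import *
c=env.read_camera("wrist"); cv2.imwrite("pics/w6.png",c["color"][:,:,::-1]); blue(c)
s,p,R=cur()
# predicted flat-end rim top/bottom/left/right rows for slip/pitch hypotheses, tool frame
for dy,dz,ph in [(0,.007,0),(0,.007,5),(0,.007,10),(0,.007,-5),(.003,.007,0),(0,.004,0)]:
    t=np.radians(ph); a=np.array([0,np.cos(t),-np.sin(t)]); n=np.array([0,-np.sin(t),-np.cos(t)]); E=np.array([0,dy,dz])-.0335*a
    q=w2px(c,[p+R.apply(E+.00925*v) for v in (n,-n,[-1,0,0],[1,0,0])]); print((dy,dz,ph),q.round(1).tolist())
crop(c,220,100,420,290,4,"pics/w6c.png")
old=cv2.imread("pics/w4.png"); 
for r in (193,200,210,220,230,240,250,260,280,300,310,318): 
    h=cv2.cvtColor(c["color"],cv2.COLOR_RGB2HSV)[r]; xs=np.where((h[:,0]>105)&(h[:,0]<130)&(h[:,1]>120)&(h[:,2]>60))[0]; print(r,xs.min() if len(xs) else 0,xs.max() if len(xs) else 0,end='; ')
s_=env.read_camera("side"); cv2.imwrite("pics/s6.png",s_["color"][:,:,::-1])
print(w2px(s_,[m2w(O[0]-.0305,O[1],.032),m2w(O[0]-.001,O[1],.0465)]))
E
```

```text
[ 302  194   39  125 4417] [321.0808 255.674 ] rect ((321.0, 256.0), (124.0, 38.0), 90.0)Traceback (most recent call last):
  File "<stdin>", line 7, in <module>
TypeError: can't multiply sequence by non-int of type 'float'
```

>>> {"api": "carry_out", "payload": {"steps": [[-0.7,0,-0.004,-0.0005,0,0,0],[-0.7,0,-0.002,-0.0008,0,0,0],[-0.7,0,0,0,0,0,0]]}}

```text
clock: 26.05
tcp_pos: [0.539, 0.1884, 0.0402]
orientation: [-0.0, 0.795, 0.606, 0.002]
wrist_force: [7.0, -1.1, -1.6]
finger_gap: 0.0173
```

```bash
python3 - <<'E'
from h import *
cell()
c=env.read_camera("wrist"); blue(c)
s,p,R=cur()
for dy,dz,ph in [(0,.007,0),(0,.007,5),(0,.007,10),(0,.007,-5),(.003,.007,0),(0,.004,0)]:
    t=np.radians(ph); a=np.array([0,np.cos(t),-np.sin(t)]); n=np.array([0,-np.sin(t),-np.cos(t)]); E=np.array([0,dy,dz])-.0335*a
    q=w2px(c,[p+R.apply(E+.00925*np.array(v)) for v in (n,-n,[-1,0,0],[1,0,0])]); print((dy,dz,ph),q.round(1).tolist())
from scipy.ndimage import gaussian_filter1d
# brightness profile down the cell's middle column, now
print(c["color"][180:206,319:323].mean(1).astype(int).tolist())
print(cv2.imread("pics/w4.png")[240:346:4,396:412,::-1].mean(1).astype(int).tolist())
s_=env.read_camera("side"); cv2.imwrite("pics/s6.png",s_["color"][:,:,::-1])
print(w2px(s_,[m2w(O[0]-.0305,O[1],.032),m2w(O[0]-.001,O[1],.0465)]))
E
```

```text
mid [-38.5792   0.4355  33.1934] th 0.08993252724466057 roll/yaw [-0.0001  0.1712 -0.059 ] F [ 7.0931  0.7831 -1.6083] T [-0.3464 -1.5011 -0.0511] gap 0.017338591706291876 flat end [-72.0791   0.4355  33.1408] face@37 -72.08516869703575 bottom 23.89084416519599
[ 302  195   39  124 4414] [321.0625 255.9234] rect ((321.0, 256.5), (123.0, 38.0), 90.0)
(0, 0.007, 0) [[322.0, 203.2], [321.9, 193.0], [302.2, 197.8], [341.7, 197.8]]
(0, 0.007, 5) [[322.0, 199.9], [321.9, 193.5], [302.6, 196.5], [341.3, 196.5]]
(0, 0.007, 10) [[322.0, 197.3], [321.9, 194.4], [302.9, 195.7], [340.9, 195.7]]
(0, 0.007, -5) [[322.0, 207.2], [321.9, 193.1], [301.8, 199.7], [342.2, 199.7]]
(0.003, 0.007, 0) [[322.0, 209.8], [321.9, 198.9], [302.3, 204.0], [341.6, 204.0]]
(0, 0.004, 0) [[322.1, 205.1], [321.9, 194.5], [301.8, 199.5], [342.2, 199.5]]
[[252, 249, 241], [252, 249, 241], [252, 249, 241], [252, 249, 241], [252, 249, 241], [252, 249, 240], [248, 242, 231], [219, 207, 192], [151, 144, 137], [113, 106, 104], [114, 105, 103], [141, 130, 126], [168, 155, 150], [172, 158, 153], [175, 161, 156], [196, 180, 175], [190, 175, 169], [151, 140, 137], [117, 113, 131], [84, 105, 174], [57, 110, 222], [50, 116, 233], [50, 117, 234], [51, 117, 234], [50, 116, 234], [51, 117, 234]]
[[145, 140, 139], [144, 140, 138], [145, 140, 138], [144, 139, 137], [144, 138, 137], [144, 138, 138], [143, 137, 137], [143, 137, 137], [142, 136, 136], [142, 137, 135], [141, 134, 133], [140, 131, 128], [140, 129, 125], [140, 129, 125], [140, 129, 125], [140, 129, 125], [140, 128, 125], [141, 129, 125], [140, 133, 142], [128, 138, 192], [98, 138, 237], [67, 136, 250], [55, 136, 250], [56, 136, 250], [56, 136, 250], [56, 136, 250], [56, 136, 250]]
[[275.3123 233.8892]
 [268.1492 224.7715]]
```

The outline is unchanged, so the cell has not slipped. The moment balance puts the upward force about 23 mm ahead of the TCP, so the cell's front was pressing on the front saddle. I raise it slightly with a touch of nose-up and advance again.

>>> {"api": "carry_out", "payload": {"steps": [[-0.7,-0.0003,0.001,-0.0005,-0.015,0,0],[-0.7,0,0.0015,0,0,0,0],[-0.7,0,0.0015,0,0,0,0],[-0.7,0,0,0,0,0,0]]}}

```text
clock: 26.65
tcp_pos: [0.5419, 0.1875, 0.0405]
orientation: [0.005, 0.795, 0.606, 0.006]
wrist_force: [4.2, 0.7, -1.8]
finger_gap: 0.0174
```

```bash
python3 - <<'E'
from h import *
cell()
E
```

```text
mid [-35.4626   0.2985  33.5148] th 0.809208629403448 roll/yaw [-0.0001  0.1988 -0.0725] F [ 3.8406  1.7423 -1.8306] T [ 0.1023 -1.0028 -0.0596] gap 0.017381228974617663 flat end [-68.9593   0.2985  33.0417] face@37 -69.01516949141858 bottom 23.792607347421153
```

>>> {"api": "carry_out", "payload": {"steps": [[-0.7,0,0.0015,0,0,0,0],[-0.7,0,0.0015,0,0,0,0],[-0.7,0,0,0,0,0,0]]}}

```text
clock: 27.02
tcp_pos: [0.5447, 0.1862, 0.0409]
orientation: [0.005, 0.795, 0.606, 0.005]
wrist_force: [4.5, -0.0, -0.9]
finger_gap: 0.0171
```

```bash
python3 - <<'E'
from h import *
cell()
E
```

```text
mid [-32.3807  -0.2191  33.8891] th 0.8151481879569874 roll/yaw [-0.0001  0.1406 -0.0565] F [ 4.3117  1.1629 -0.9405] T [ 0.0603 -0.759  -0.0269] gap 0.017055813765967976 flat end [-65.8773  -0.2191  33.4125] face@37 -65.92836383895683 bottom 24.163460216981726
```

>>> {"api": "carry_out", "payload": {"steps": [[-0.7,0,0.001,0,0,0,0],[-0.7,0,0.0007,0.0003,0.01,0,0],[-0.7,0,0,0.0004,0.004,0,0],[-0.7,0,0,0,0,0,0]]}}

```text
clock: 27.52
tcp_pos: [0.5467, 0.1856, 0.0405]
orientation: [-0.0, 0.795, 0.606, 0.001]
wrist_force: [2.4, 0.1, -1.0]
finger_gap: 0.0171
```

```bash
python3 - <<'E'
from h import *
cell()
E
```

```text
mid [-30.4482  -0.2949  33.4647] th 0.043376602675868764 roll/yaw [-0.0001  0.1331 -0.0462] F [ 2.2659  0.7159 -1.0021] T [-0.154  -0.6426 -0.005 ] gap 0.017059112577726757 flat end [-63.9482  -0.2949  33.4394] face@37 -63.95091991173153 bottom 24.189365589523394
```

>>> {"api": "carry_out", "payload": {"steps": [[-0.7,0,0.0003,0.0005,0,0,0],[-0.7,0,0,0.0004,0,0,0],[-0.7,0,0,0,0,0,0]]}}

```text
clock: 27.9
tcp_pos: [0.5471, 0.1856, 0.0399]
orientation: [-0.0, 0.795, 0.606, 0.001]
wrist_force: [2.3, -2.0, 3.0]
finger_gap: 0.017
```

```bash
python3 - <<'E'
from h import *
cell()
E
```

```text
mid [-30.0593  -0.1829  32.9025] th 0.08296638315372235 roll/yaw [-0.0001  0.1461 -0.0529] F [ 2.7725 -1.3247  2.9884] T [-0.2685 -0.376   0.0534] gap 0.01704149106735269 flat end [-63.5592  -0.1829  32.854 ] face@37 -63.56524031905854 bottom 23.604032922644066
```

>>> {"api": "carry_out", "payload": {"steps": [[-0.54,0,0,0,0,0,0],[-0.48,0,0,0,0,0,0],[-0.35,0,0,0,0,0,0],[-0.2,0,0,0,0,0,0],[-0.1,0,0,0,0,0,0],[-0.1,0,0,0,0,0,0],[-0.1,0,0,-0.015,0,0,0],[-0.1,0,0,-0.025,0,0,0],[-0.1,0,0,-0.03,0,0,0],[-0.1,0,0,0,0,0,0]]}}

```text
clock: 29.15
tcp_pos: [0.5492, 0.186, 0.1133]
orientation: [0.001, 0.795, 0.606, 0.004]
wrist_force: [1.2, -0.3, -0.6]
finger_gap: 0.0387
```

```bash
python3 - <<'E'
from h import *
s,p,R=cur(); print(p,s["wrist_force"],s["finger_gap"])
c=env.read_camera("wrist"); blue(c); cv2.imwrite("pics/w7.png",c["color"][:,:,::-1])
X=m2w(O[0]-.0305,O[1],.032); ex=Rz(YAW).apply([1,0,0])
print("pred seated: flat top, flat ctr, tip",w2px(c,[X-.0335*ex+[0,0,.00925],X-.0335*ex,X+.0335*ex, X+.0285*ex+[0,0,.00925]]).round(1).tolist())
E
```

```text
[0.5492 0.186  0.1133] [ 1.2091 -0.3438 -0.6308] 0.038660012968723866
[ 306  167   27   85 2084] [319.3786 208.6795] rect ((319.0, 209.0), (84.0, 26.0), 90.0)
pred seated: flat top, flat ctr, tip [[320.0, 169.4], [320.0, 167.2], [320.0, 253.3], [320.0, 252.7]]
```

The blue outline (rows 167-252, column 319) matches the seated prediction. I move forward for one clear look before shutting the cover.

>>> {"api": "carry_out", "payload": {"steps": [[-1,0,0.01,-0.03,0,0,0],[-1,0,0.02,-0.03,0,0,0],[-1,0,0.025,0,0,0,0],[-1,0,0.015,0,0,0,0],[-1,0,0,0,0,0,0]]}}

```text
clock: 29.82
tcp_pos: [0.6144, 0.1664, 0.1684]
orientation: [-0.001, 0.795, 0.606, 0.001]
wrist_force: [0.8, 0.4, 1.1]
finger_gap: 0.0
```

```bash
python3 - <<'E'
from h import *
c=env.read_camera("wrist"); blue(c)
X=m2w(O[0]-.0305,O[1],.032); ex=Rz(YAW).apply([1,0,0])
q=w2px(c,[X-.0335*ex+[0,0,.00925],X+.0335*ex,m2w(O[0]-.001,O[1],.0465)]);print(q.round(1).tolist())
x0,y0=int(q[0,0])-70,int(q[0,1])-60
crop(c,x0,y0,x0+160,y0+150,4,"pics/w8.png");print(x0,y0)
go(m2w(O[0]+.068,O[1],.074),tool(YAW))
E
```

```text
[ 311   76   22   76 1627] [321.4935 112.8519] rect ((321.5, 113.5), (75.0, 21.0), 90.0)
[[322.3, 75.8], [322.1, 157.1], [322.2, 154.4]]
252 15
turn [-0.0012 -0.0018  0.0006] shift in target tool axes [0.0008 0.0289 0.0945] now m [0.0276 0.0014 0.1685] F [-0.5892  0.0956  0.033 ] gap -0.0002606178389268816
```

View pics/w8.png

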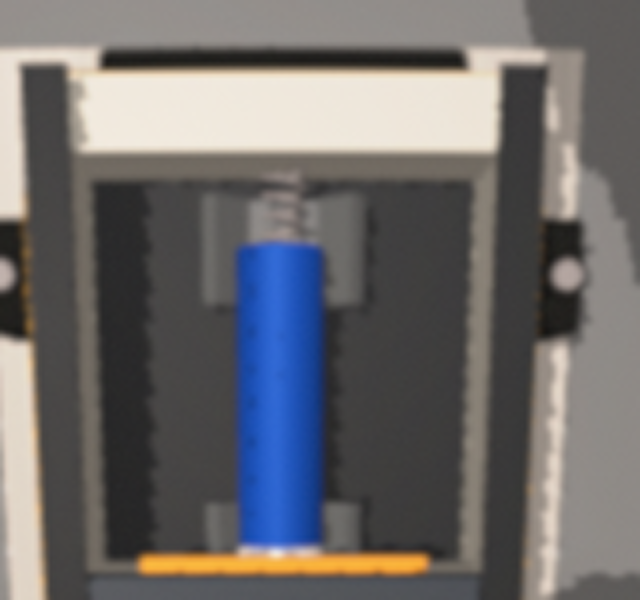

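The picture shows the cell straight in both saddles, flat end on the spring (285,240), button end under the orange lip (white band at 285,549). It looks level and free. Now I shut the cover from the ridge's +x side.

>>> {"api": "carry_out", "payload": {"steps": [[-1,0.001,0.02,0,0,0,0],[-1,0,0.01,0.02,0,0,0],[-1,0,0,0.035,0,0,0],[-1,0,0,0.025,0,0,0],[-1,0,0,0.013,0,0,0],[-1,0,0,0,0,0,0]]}}

```text
clock: 30.62
tcp_pos: [0.6421, 0.1601, 0.0749]
orientation: [-0.001, 0.795, 0.606, -0.0]
wrist_force: [-0.4, -1.2, 0.0]
finger_gap: -0.0003
```

```bash
python3 - <<'E'
from h import *
go(m2w(O[0]-.021,O[1],.074),tool(YAW))
E
```

```text
turn [-0.0021 -0.0014  0.0012] shift in target tool axes [-0.0005 -0.0893  0.0009] now m [0.0568 0.0027 0.0749] F [-0.3644 -1.1631  0.0085] gap -0.00027838846292845736
```

>>> {"api": "carry_out", "payload": {"steps": [[-1,0,-0.005,0,0,0,0],[-1,0,-0.006,0,0,0,0],[-1,0,-0.008,0,0,0,0],[-1,0,-0.008,0,0,0,0],[-1,0,-0.008,0,0,0,0],[-1,0,-0.008,0,0,0,0],[-1,0,-0.008,0,0,0,0],[-1,0,-0.008,0,0,0,0],[-1,0,-0.008,0,0,0,0],[-1,0,-0.008,0,0,0,0],[-1,0,-0.006,0,0,0,0],[-1,0,-0.004,0,0,0,0],[-1,0,-0.002,0,0,0,0],[-1,0,0,0,0,0,0]]}}

```text
clock: 32.38
tcp_pos: [0.5593, 0.1831, 0.0764]
orientation: [-0.001, 0.795, 0.606, 0.001]
wrist_force: [0.2, -0.1, 0.9]
finger_gap: -0.0003
```

```bash
python3 - <<'E'
from h import *
go(m2w(O[0]-.024,O[1],.074),tool(YAW)); print(Rz(-YAW).apply(cur()[0]["wrist_force"]))
E
```

```text
turn [ 0.0002 -0.0024  0.0011] shift in target tool axes [-0.0007 -0.0063  0.0024] now m [-0.0292  0.0029  0.0764] F [ 0.1827 -0.0717  0.9165] gap -0.00027309849696143494
[ 0.1952 -0.0206  0.9165]
```

>>> {"api": "carry_out", "payload": {"steps": [[-1,0,-0.003,0.0015,0,0,0],[-1,0,-0.002,0,0,0,0],[-1,0,-0.002,0,0,0,0],[-1,0,-0.002,0,0,0,0],[-1,0,-0.001,0,0,0,0],[-1,0,0,0,0,0,0]]}}

```text
clock: 33.12
tcp_pos: [0.5544, 0.1845, 0.0752]
orientation: [0.003, 0.796, 0.606, 0.004]
wrist_force: [12.9, -4.2, -8.8]
finger_gap: 0.0001
```

```bash
python3 - <<'E'
from h import *
go(m2w(O[0]-.024,O[1],.074),tool(YAW)); print(Rz(-YAW).apply(cur()[0]["wrist_force"]))
E
```

```text
turn [ 0.0092 -0.0024 -0.0007] shift in target tool axes [-0.0007 -0.0013  0.0012] now m [-0.0342  0.0029  0.0752] F [12.8912 -4.1939 -8.8471] gap 9.262773746608236e-05
[13.5421 -0.62   -8.8471]
```

The cover is blocked at 13.5 N with the TCP at meter x = -22.7 mm, and the predicted shut position is -22.75. I back off, lift and verify.

>>> {"api": "carry_out", "payload": {"steps": [[-1,0,0.012,0,0,0,0],[-1,0,0,-0.02,0,0,0],[-1,0,0,-0.04,0,0,0],[-1,0,0.02,-0.04,0,0,0],[-1,0,0.03,-0.02,0,0,0],[-1,0,0.03,0,0,0,0],[-1,0,0,0,0,0,0],[-1,0,0,0,0,0,0]]}}

```text
clock: 34.12
tcp_pos: [0.6374, 0.1612, 0.1942]
orientation: [-0.001, 0.795, 0.606, 0.0]
wrist_force: [-0.2, 0.2, -0.8]
finger_gap: -0.0
```

```bash
python3 - <<'E'
from h import *
c=env.read_camera("wrist"); s,p,R=cur(); print(p,s["wrist_force"],s["clock"])
hsv=cv2.cvtColor(c["color"],cv2.COLOR_RGB2HSV); m=cv2.inRange(hsv,(8,150,120),(25,255,255))
n,l,st,ce=cv2.connectedComponentsWithStats(m)
for i in range(1,n):
    if st[i,4]>60: print(st[i],ce[i])
pr=w2px(c,[m2w(O[0]-.0385,O[1],.063)]);print("pred ridge",pr)
f=lambda uv,z:[np.round(1000*(Rz(-YAW).apply(x-C)-np.r_[O,0]),1) for x in px2w(c,uv,z)]
# profile along the centre column: end block/cover boundary
u=int(pr[0,0])+40; print(u,f([(u,int(pr[0,1]))],.05), [(r,int(c["color"][r,u].mean())) for r in range(int(pr[0,1])-70,int(pr[0,1])+60,3) if 0<=r<400])
E
```

```text
[0.6372 0.1614 0.1944] [-0.7509 -0.511  -0.2026] 34.175
[626   0  14   9  85] [634.1059   3.0588]
[300  72  44  14 605] [321.3983  78.4694]
[ 563  124   59   78 1243] [580.9501 159.2872]
pred ridge [[320.9936  79.3395]]
360 [array([-40.6,  33.9,  50. ])] [(9, 69), (12, 190), (15, 226), (18, 226), (21, 226), (24, 226), (27, 115), (30, 86), (33, 86), (36, 87), (39, 86), (42, 87), (45, 85), (48, 85), (51, 86), (54, 87), (57, 86), (60, 86), (63, 87), (66, 86), (69, 86), (72, 87), (75, 87), (78, 87), (81, 87), (84, 87), (87, 86), (90, 87), (93, 86), (96, 86), (99, 86), (102, 85), (105, 86), (108, 85), (111, 85), (114, 86), (117, 86), (120, 85), (123, 86), (126, 86), (129, 89), (132, 225), (135, 227), (138, 227)]
```

The ridge is at (321.4,78.5), against (321.0,79.3) predicted for a shut cover. The dark cover plate runs unbroken from the end block to the far body, and the robot is clear, so I hand in.

```bash
python3 -c "
from workcell import env
print(env.hand_in())"
```

```text
the job is handed in; nothing more can be done
None
```

The blue cell is fitted in the meter, the cover is shut, and the job was handed in after about 34 s of robot time. No verdict came back.

- **Opening:** I pushed the cover back by its ridge until it stopped at 19 N. I then slid the meter to its -x stop so the spring could not move it during the fit.
- **Fitting:** I held the blue cell tilted 33°, pressed its flat end about 11 mm into the spring (5–6 N), swung it level past the lip, eased it forward and let go.
- **Shutting:** I pushed the cover shut until it stopped at 13.5 N. The tool was at meter x = -22.7 mm, against -22.75 predicted for fully shut.

**Last checks:**
- The picture before shutting showed the cell straight in both saddles, flat end on the spring and button end under the lip.
- After shutting, the ridge was within 1 pixel of its predicted place. The dark cover plate ran unbroken from the end block to the far body. The wrist force was near zero.

**What went wrong or disagreed:**
- The first approach ran joint 6 into its limit, so I turned the gripper half round.
- The first forward move of the cell caught on the front saddle, with about 11 N upward force and roughly 7 N along x. That is under the 20 N limit as I read it. I backed off, raised the cell slightly and it went in.
- My first camera estimate put the cradle about 6 mm from where the meter turned out to be. I used the positions found by contact and from close views.
- I did not look again at the red cell, vials and other bench items after shutting the cover. The red cell was in its bay when I lifted the blue one.

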